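# Release the latched valve key

## Task

One of the four identical blue push keys on the valve control box has been left latched down; a light tap with closed fingertips tells which, as it sits a little lower and firmer than the rest. Press that key gently all the way in and let go so that it springs up again and all four keys stand up. Do not push any other key down more than a light tap does, and do not pick up, knock or shift the glassware standing around.

Things in the scene. Friction and masses are not known exactly. Their poses are not given: they have to be found in the camera images.
- valve_box: Valve control box, fixed: white, 110 (x) x 240 (y) x 46 mm high, aluminium top plate. Origin: centre of its underside, on the bench (z = 0). x points to the side with the brass hose barbs, away from the robot; y runs along the row of keys, which stand at y = -75, -25, 25 and 75 mm, x = 0. Bezels rise 2 mm round the keys.
- key_a_top (a point): Centre of the top of one of four identical blue push keys (letter tells nothing). Cap 24x22 mm. Top at z = 60 mm up, 56 latched, 52 pressed home (8 mm travel, straight down). Starts to move at 4 N if up, 5.5 N if latched; 7 N at the stop; damping 25 N per m/s. The latched key, pressed home and let go, springs right up and stays up; let go before 5 mm it stays latched. The others spring back up.
- key_b_top (a point): Centre of the top of one of four identical blue push keys (letter tells nothing). Cap 24x22 mm. Top at z = 60 mm up, 56 latched, 52 pressed home (8 mm travel, straight down). Starts to move at 4 N if up, 5.5 N if latched; 7 N at the stop; damping 25 N per m/s. The latched key, pressed home and let go, springs right up and stays up; let go before 5 mm it stays latched. The others spring back up.
- key_c_top (a point): Centre of the top of one of four identical blue push keys (letter tells nothing). Cap 24x22 mm. Top at z = 60 mm up, 56 latched, 52 pressed home (8 mm travel, straight down). Starts to move at 4 N if up, 5.5 N if latched; 7 N at the stop; damping 25 N per m/s. The latched key, pressed home and let go, springs right up and stays up; let go before 5 mm it stays latched. The others spring back up.
- key_d_top (a point): Centre of the top of one of four identical blue push keys (letter tells nothing). Cap 24x22 mm. Top at z = 60 mm up, 56 latched, 52 pressed home (8 mm travel, straight down). Starts to move at 4 N if up, 5.5 N if latched; 7 N at the stop; damping 25 N per m/s. The latched key, pressed home and let go, springs right up and stays up; let go before 5 mm it stays latched. The others spring back up.
- bottle_100a_mid (a point): Bystander, loose, not to be disturbed: clear bottle with a blue cap, 57 mm wide, 111 mm tall. Point: its centre, half-way up.
- flask_100_mid (a point): Bystander, loose, not to be disturbed: conical glass flask, 64 mm wide, 105 mm tall. Point: its centre, half-way up.
- beaker_50_mid (a point): Bystander, loose, not to be disturbed: small glass beaker, 46x50 mm, 58 mm tall. Point: its centre, half-way up.
- petri_dish_mid (a point): Bystander, loose, not to be disturbed: clear flat dish, 64 mm wide, 13 mm tall. Point: its centre, half-way up.
Not all that is in view belongs to the job. What is shaped like the part that bears flask_100_mid but orange is not meant. Several things look just like the part that bears petri_dish_mid: the one meant starts farthest to the robot's left.

How it is judged:
By the outcome, as a careful person would: the job done as asked, in the order asked, and still so for the second after the job is handed in, with the robot touching nothing.
It also fails if it takes over 45 s, if anything falls off the work surface, if the arm or the gripper's body presses on something with over 40 N, if the wrist force passes 120 N, or if a joint passes its speed limit or range.

## Robot

A 7-joint arm with a two-finger parallel gripper is mounted at the origin on a cart in front of the work surface, level with it; the furniture and walls round the work are solid. World frame = base frame: x ahead of the robot, y to its left, z up, the work surface at z = 0. Lengths are in mm, angles in rad, forces in N, time in s.
With the tool pointing down it reaches from about 400 to 875 mm from the base axis. Payload 19.3 kg.
Tool frame: the origin (TCP) lies at the very end of the fingers, on their centre line; the grasp point (between the pads) lies 19 mm behind it (grip_point_offset is the z of the grasp point in the tool frame, in mm); z points along the fingers, x is the direction in which the jaws open and shut, and the axes are right-handed (so a half turn about z gives the same grasp; the last joint's range is limited). The gripper opens to 85 mm and grips with 20 to 120 N. Pads are 22 mm wide; open, the fingers measure 114 mm over their backs; the gripper's body (76 mm by 85 mm) begins 54 mm behind the grasp point. The pads swing forward as they close: fully open they stand 13 mm farther back than shut.
Start: joints at [-1.369, 0.521, -0.036, 1.599, 0.021, 1.021, -0.113], TCP at [167.81, 602.042, 231.291] pointing down, gripper open.
Joint ranges: [-2.91, 2.91], [-0.3, 2.13], [-1.5, 1.42], [0.17, 2.43], [-1.26, 4.41], [0.16, 1.93], [-2.52, 2.52]. Speed limits (rad/s): [1.89, 1.89, 2.39, 2.39, 3.01, 3.01, 3.01].

## Interface

Orientations are given as a 3x3 rotation matrix whose columns are the frame's x, y, z axes.
In Python, from workcell import movep, movel, goto_joints, open_gripper, clamp, wait, inverse_kinematics, read_state, camera, PlanningError, finish_job, grip_point_offset gives the robot as it stands. Calls block until the motion is done:
- movep(position, orientation): joint-space move of the TCP to a pose.
- movel(position, frame=None, max_speed=150, guard=None): straight line of the TCP; frame=None keeps the orientation; max_speed is the mean speed in mm/s. With guard (N) it stops when the force on the tool has changed by that much, and returns True; else False.
- goto_joints(angles): joint-space move.
- open_gripper() and clamp(): open the fingers fully, or close them until they stop; the grip force is fixed at half the most.
- wait(seconds).
- inverse_kinematics(position, orientation): joint angles nearest the present ones, or None.
- read_state(): the state.
- camera(name): name is "scene" or "top"; returns a dict with "image" (420x560x3 uint8, blue, green, red), "range_z" (420x560 float32, mm along the optical axis (not along the pixel's ray), 0 where there is no reading), "fx", "fy", "cx", "cy" (pixels), "cam_to_world" (4x4, takes a point from camera to world coordinates). Camera axes: x right, y up, looking along -z (the intrinsics and any distortion apply to the point x, -y, -z); pixel columns grow to the right and rows downward; lengths in mm; the calibration is good to about 2 mm. A picture is of the moment at which its call begins.
A pose or a line that the arm cannot do raises PlanningError and nothing moves.
- finish_job(): hands the job in, once; it reports no verdict.
The state is a dict: "time": time; "qpos": joint angles; "qvel": joint speeds; "joint_efforts": joint torques, N m; "eef_pos": TCP position; "tool_rot": TCP orientation; "ft_force": force on the tool from outside, world axes, zero at the start; "torque": the same for the moment, N m; "finger_gap": finger opening in mm.
Only numpy, scipy, OpenCV 4.12 (cv2) and the standard library are available. Lean on these libraries where they do the work, as an engineer would, in place of code of your own. Each camera call takes 0.05 s, during which the arm holds its last target.

## Working session

There is one attempt and no reset: what is moved stays moved. The work goes in short steps, each a Python script; the robot and the scene stay as the last script left them, time stands still between calls to the robot, and variables do not carry over. Pictures are saved under pics/ and viewed, and the job is handed in when it is done.

```bash
mkdir -p pics; ls; python3 - <<'E'
from workcell import *
import cv2,numpy as np
s=read_state();print(s)
for n in("scene","top"):
    c=camera(n);cv2.imwrite(f"pics/{n}0.png",c["image"]);np.save(f"pics/{n}0.npy",c,allow_pickle=True)
    print(n,c["fx"],c["fy"],c["cx"],c["cy"],c["cam_to_world"],[k for k in c])
E
```

```text
pics
{'time': 0.0, 'qpos': array([-1.36919645,  0.5220093 , -0.03634474,  1.59998377,  0.02121522,
        1.02111601, -0.11280302]), 'qvel': array([-9.55790336e-04,  1.13723922e-03, -5.02777957e-04,  4.12937172e-05,
        7.62122623e-04, -7.75883289e-04, -5.21803847e-04]), 'joint_efforts': array([-2.03109789e-04, -9.27130938e+01,  1.98011957e+00, -3.69921613e+01,
        1.78767694e-02,  8.64506786e-03, -6.66842709e-06]), 'eef_pos': array([167.73154576, 601.72746692, 230.73716042]), 'tool_rot': array([[ 2.68456332e-01,  9.63291830e-01, -2.20576311e-04],
       [ 9.63291195e-01, -2.68456410e-01, -1.10916990e-03],
       [-1.12766942e-03,  8.52844645e-05, -9.99999361e-01]]), 'ft_force': array([0.19435633, 0.02252697, 0.28867941]), 'torque': array([-0.01848979,  0.00591257,  0.00328062]), 'finger_gap': 85.49896719929656}
scene 380.1042769690451 380.1042769690451 286.74017093906104 209.42421871904006 [[ 8.65932539e-01  3.76272395e-01 -3.29514678e-01  2.65167618e+02]
 [-5.00047895e-01  6.65294922e-01 -5.54377822e-01 -3.76968773e+02]
 [ 1.06273712e-02  6.44826916e-01  7.64254740e-01  7.23278998e+02]
 [ 0.00000000e+00  0.00000000e+00  0.00000000e+00  1.00000000e+00]] ['image', 'range_z', 'fx', 'fy', 'cx', 'cy', 'cam_to_world']
top 485.52842640071975 485.52842640071975 281.1286494870343 210.4384663470364 [[ 1.27297942e-02  9.84119129e-01 -1.77052232e-01  4.05946092e+02]
 [-9.99369488e-01  6.65244739e-03 -3.48765281e-02  6.53370373e+01]
 [-3.31448278e-02  1.77384569e-01  9.83583314e-01  9.54789498e+02]
 [ 0.00000000e+00  0.00000000e+00  0.00000000e+00  1.00000000e+00]] ['image', 'range_z', 'fx', 'fy', 'cx', 'cy', 'cam_to_world']
```

View pics/scene0.png

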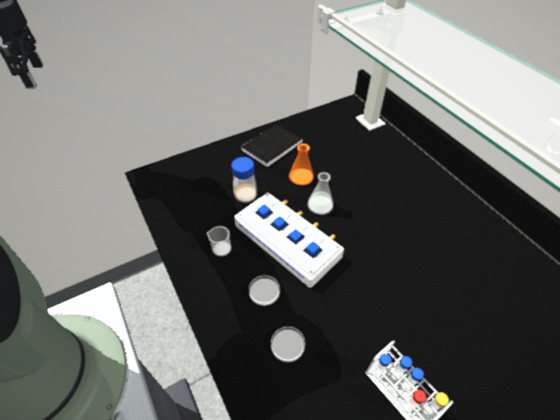

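View pics/top0.png

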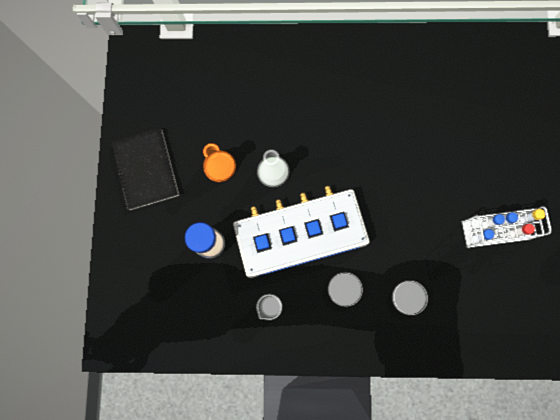

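The top view shows the four keys at about (262,243), (288,235), (314,228) and (339,220). The bottle is at (203,240), the clear flask at (273,168), the beaker at (269,307) and the dishes at (345,290) and (410,297). Next I'll locate the keys in both views.

```bash
cat > h.py <<'E'
import numpy as np,cv2
def ray(c,u,v):
    d=np.array([(u-c["cx"])/c["fx"],-(v-c["cy"])/c["fy"],-1.]);T=c["cam_to_world"]
    return T[:3,3],T[:3,:3]@d
def onz(c,u,v,z):
    o,d=ray(c,u,v);return o+d*(z-o[2])/d[2]
E
python3 - <<'E'
from h import *
for n in("top","scene"):
    c=np.load(f"pics/{n}0.npy",allow_pickle=True).item();h=cv2.cvtColor(c["image"],cv2.COLOR_BGR2HSV)
    m=cv2.inRange(h,(100,120,60),(125,255,255))
    k,l,st,ce=cv2.connectedComponentsWithStats(m)
    for i in range(1,k):
        if st[i,4]<60: continue
        r=np.median(c["range_z"][l==i]);o,d=ray(c,*ce[i]);p=o+d*r
        print(n,ce[i].round(1),st[i,4],"depthpt",p.round(1),"z58",onz(c,*ce[i],58).round(1))
    if n=="top":
        # things: depth points
        for nm,u,v in(("flask",273,160),("oflask",211,150),("bottle",200,237),("beaker",269,300),("shelf",300,12)):
            r=c["range_z"][v,u];o,d=ray(c,u,v);print(nm,(o+d*r).round(0),onz(c,u,v,0).round(0))
        h,w=m.shape;uu,vv=np.meshgrid(np.arange(w),np.arange(h))
        R=c["range_z"];d=np.stack([(uu-c["cx"])/c["fx"],-(vv-c["cy"])/c["fy"],-np.ones_like(R)],-1)*R[...,None]
        P=d@c["cam_to_world"][:3,:3].T+c["cam_to_world"][:3,3]
        s=P[(P[...,2]>150)&(R>0)];print("above150",len(s),s.min(0),s.max(0)) 
        s=P[(P[...,2]>20)&(R>0)&(P[...,0]>300)&(P[...,0]<760)&(P[...,1]>-100)];print(s[:,2].max())
E
```

```text
top [338.9 220.5] 183 depthpt [548.8 -10.8  59.6] z58 [549.  -10.9  58. ]
top [511.6 217.3] 99 depthpt [ 552.8 -316.2   85.2] z58 [ 557.4 -328.1   58. ]
top [498.4 219. ] 95 depthpt [ 549.6 -292.8   85.1] z58 [ 554.1 -304.    58. ]
top [313.2 227.8] 174 depthpt [535.2  37.   56.4] z58 [534.9  37.   58. ]
top [199.4 236.9] 756 depthpt [509.6 238.7 110.7] z58 [516.1 249.5  58. ]
top [287.6 234.9] 177 depthpt [521.   84.5  59.8] z58 [521.2  84.6  58. ]
top [488.4 233.8] 88 depthpt [ 522.7 -273.4   85.3] z58 [ 526.4 -284.    58. ]
top [261.7 242. ] 175 depthpt [507.3 132.3  59.9] z58 [507.6 132.5  58. ]
flask [673. 115.  32.] [682. 117.   0.]
oflask [679. 230.  79.] [703. 245.   0.]
bottle [509. 237. 112.] [523. 260.   0.]
beaker [401. 120.   4.] [401. 120.   0.]
shelf [787.  65. 355.] [1013.   64.    0.]
above150 11404 [ 770.90235289 -289.22571654  322.81439034] [818.11395683 372.30439726 371.51502533]
115.14776140282811
scene [242.6 166.9] 461 depthpt [505.8 233.2 107.5] z58 [525.2 282.3  58. ]
scene [263.5 210.8] 112 depthpt [504.1 128.8  57.1] z58 [503.8 128.1  58. ]
scene [279.  222.8] 118 depthpt [517.8  80.8  57.2] z58 [517.5  80.3  58. ]
scene [295.2 235.8] 111 depthpt [531.8  33.6  55.1] z58 [530.6  31.9  58. ]
scene [312.4 248.7] 135 depthpt [545.3 -14.5  57.3] z58 [545.  -14.9  58. ]
scene [385.3 359.3] 113 depthpt [ 520.3 -274.8   84.3] z58 [ 530.8 -270.6   58. ]
scene [406.2 361.6] 137 depthpt [ 547.9 -294.9   84.5] z58 [ 559.6 -291.5   58. ]
scene [417.4 373.5] 149 depthpt [ 551.3 -318.3   83.8] z58 [ 562.9 -315.9   58. ]
```

The depth readings already hint that the third key, near (533.5, 35.5), is low: 56.4 mm against about 59.8 for the others. I'll close the fingers, go above it and tap it and its neighbours to confirm.

```bash
cat >> h.py <<'E'
K=[(548.,-12.),(534.,35.5),(520.5,83.),(506.8,131.)]
a=np.arctan2(.279,.960)
R=np.array([[np.cos(a),np.sin(a),0],[np.sin(a),-np.cos(a),0],[0,0,-1.]])
R2=R@np.diag([-1,-1,1.])
E
python3 - <<'E'
from h import *
from workcell import *
q0=read_state()["qpos"]
for r in(R,R2): print(inverse_kinematics([*K[1],150],r))
q=[inverse_kinematics([*K[1],150],r) for r in(R,R2)]
b=min([i for i in(0,1) if q[i] is not None],key=lambda i:np.abs(q[i]-q0).max())
Rb=(R,R2)[b]
clamp(); movep([*K[1],150],Rb)
s=read_state();print(b,s["time"],s["eef_pos"],s["ft_force"],s["finger_gap"])
def tap(k):
    movel([*k,70],max_speed=100);wait(.2);f=read_state()
    g=movel([*k,56.],max_speed=12,guard=2.0);s=read_state()
    print(k,g,f["ft_force"].round(2),s["eef_pos"].round(2),s["ft_force"].round(2),s["time"])
    movel([*k,70],max_speed=60)
tap(K[1])
E
```

```text
[-0.48048108  0.52522506  0.41671892  1.92936021 -0.3029544   0.74812313
  0.39332191]
[-0.91566973  0.89650544  1.22361762  1.94799138 -0.98954811  1.07349709
 -2.1008066 ]
0 3.2833 [534.07250465  36.47957703 150.00173114] [ 0.15317805 -0.508714    0.29539253] 0.435221790085283
(534.0, 35.5) True [ 1.11 -0.4   0.23] [533.93  35.47  56.17] [-0.3  -0.23  5.74] 5.5083
```

```bash
python3 - <<'E'
from h import *
from workcell import *
def tap(k):
    movel([*k,70],max_speed=100);wait(.2);f=read_state()
    g=movel([*k,58.5],max_speed=10,guard=2.0);s=read_state()
    print(k,g,f["ft_force"].round(2),s["eef_pos"].round(2),s["ft_force"].round(2),s["time"])
    movel([*k,70],max_speed=60)
tap(K[2]);tap(K[0])
E
```

```text
(520.5, 83.0) True [ 0.2  -0.12  0.06] [520.45  83.    59.75] [0.16 0.22 3.3 ] 7.6583
(548.0, -12.0) True [-0.33  1.06 -0.24] [547.97 -12.01  59.75] [ 0.19 -0.35  5.06] 10.25
```

The neighbours make contact at 59.75 mm and the suspect at 56.17 mm, so the third key is the latched one. I'll press it home.

```bash
python3 - <<'E'
from h import *
from workcell import *
k=K[1]
movel([*k,70],max_speed=80);movel([*k,58],max_speed=40);wait(.2)
g=movel([*k,50.5],max_speed=10,guard=12);s=read_state();print(g,s["eef_pos"].round(2),s["ft_force"].round(2))
wait(.3);s=read_state();print(s["eef_pos"].round(2),s["ft_force"].round(2))
movel([*k,70],max_speed=40);wait(.2);f=read_state()
g=movel([*k,57.5],max_speed=10,guard=2.0);s=read_state();print("retap",g,s["eef_pos"].round(2),s["ft_force"].round(2))
movel([*k,150],max_speed=100)
movel([430,230,230],max_speed=200)
c=camera("top");cv2.imwrite("pics/top1.png",c["image"])
h=cv2.cvtColor(c["image"],cv2.COLOR_BGR2HSV)
m=cv2.inRange(h,(100,120,60),(125,255,255));n,l,st,ce=cv2.connectedComponentsWithStats(m)
for i in range(1,n):
    if st[i,4]>60:
        o,d=ray(c,*ce[i]);print(ce[i].round(1),(o+d*np.median(c["range_z"][l==i])).round(1))
print(read_state()["time"],read_state()["eef_pos"])
E
```

```text
True [534.12  35.55  52.04] [-2.53  1.05 11.6 ]
[534.12  35.56  52.03] [-2.18 -0.03 12.09]
retap True [533.95  35.48  59.61] [0.61 0.55 3.97]
[338.9 220.6] [548.7 -10.7  59.8]
[511.5 217.3] [ 552.9 -316.3   84.6]
[498.4 218.9] [ 549.7 -292.8   85. ]
[313.3 227.6] [535.1  36.8  59.9]
[199.3 236.8] [509.8 238.8 110.6]
[287.5 234.8] [521.2  84.6  60.2]
[488.3 234. ] [ 522.5 -273.4   85. ]
[261.8 242. ] [507.3 132.1  59.8]
17.1 [430.26407835 229.09246127 229.72034521]
```

View pics/top1.png

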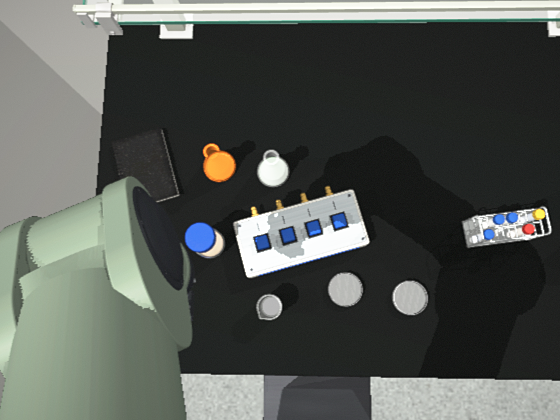

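All four keys now read 59.8–60.2 mm high. The bottle (203,240), flask (273,168), beaker (269,307) and dishes (345,290) and (410,297) are where they were, and the arm is clear of everything.

```bash
python3 -c "
from workcell import *
wait(.3);print(read_state()['ft_force'],read_state()['time']);finish_job()"
```

```text
[0.34262016 0.70108614 0.78865731] 17.4
the job is handed in; nothing more can be done
```

The latched key was the second from the robot's right, at about (534, 35.5). I pressed it home and it sprang back up, so all four keys now stand up. The job was handed in at 17.4 s.

- **Finding it:** Light taps met that key at 56.2 mm and two of its neighbours at 59.75 mm. The fourth key I checked only by camera depth, which read 59.9 mm.
- **Pressing it:** I pushed it to its stop at 52.0 mm with about 12 N, then let go.
- **Checks afterwards:** A second tap met it at 59.6 mm, and camera depth put all four keys at 59.8–60.2 mm. In the last picture the glassware had not moved and the arm was clear of everything. No checks failed or disagreed.

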